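# Unload the cake-ribbon stand

## Robot

A 6-joint arm with a two-finger parallel gripper is mounted at the origin on the work surface. World frame = base frame: x ahead of the robot, y to its left, z up, the work surface at z = 0. Lengths are in m, angles in degrees, forces in N, time in s.
With the tool pointing down it reaches from about 0.25 to 0.725 m from the base axis. Payload 9.7 kg.
Tool frame: the origin (TCP) lies between the finger pads; the fingertips stand 19 mm ahead of it and the grasp point (between the pads) is the TCP; z points along the fingers, y is the line along which they close (so a half turn about z gives the same grasp; the last joint's range is limited). The gripper opens to 85 mm and grips with 20 to 120 N. Pads are 22 mm wide; open, the fingers measure 114 mm over their backs; the gripper's body (76 mm by 85 mm) begins 54 mm behind the grasp point. The pads swing forward as they close: fully open they stand 13 mm farther back than shut.
Start: joints at [0, 4.979, 10.078, 95.1, 0, 90], TCP at [0.55, -0, 0.25] pointing down, gripper open.
Joint ranges: [-179.16, 179.16], [-48.56, 103.87], [-65.8, 70.77], [-126.05, 130.52], [-82.76, 87.17], [-180, 180]. Speed limits (degrees/s): [127.2, 127.2, 147.25, 180, 180, 180].

## Interface

Orientations are given as [roll, pitch, yaw] about the fixed x, y, z axes, in that order (R = Rz(yaw) Ry(pitch) Rx(roll)).
In Python, from workcell import bot gives the robot as it stands. The module is installed in compiled form; this text tells all that it offers.
- The arm moves only by the shell command python3 -m crank 'ROWS' [OPENING] [FORCE]. ROWS is JSON, a list that holds one entry, the list of rows, each a list of 6 numbers: the shift along the world's x, y, z as a fraction of full scale, then the turn, a rotation vector about the world's x, y, z as a fraction of full scale. In form: [[[x, y, z, wx, wy, wz], ...]]. A call has 1 to 20 rows; each row shifts and turns the commanded pose from where the row before left it; what a row does not reach is not made up. Full scale, the value 1, is 20 mm for a shift and 0.12 rad for a turn. A row lasts 1/12 s, in which the tool goes at most 41.7 mm and 7.16 degrees, less where a joint would pass 70% of its speed; a pose out of reach is approached as far as the arm can. A call with a number of a shift or a turn outside -1 to 1 is refused whole. A call with a gripper value outside its range is refused whole. OPENING is the opening, from 0 (shut) to 1 (fully open), set as the call begins (- or left out, the last holds). The fingers move at their own pace and stop on an object; FORCE is the grip in N (left out, the last holds). Time passes only in rows, so rows that do not move let the fingers close. It gives the time, the measured TCP pose, the force, the opening and the grip force at its end, in the units of the state.
- bot.get_obs(): the state, without advancing time (a new reading comes with each control period).
- bot.camera(name): name is "scene" or "side" or "wrist"; returns the picture (480x640x3 uint8, red, green, blue); there is no depth.
- bot.camera_model(name): a dict with "vertical_fov" (degrees; the focal length in pixels is half the picture's height over the tangent of half this angle, whatever the lens; pixels are square), "cx", "cy" (the principal point, pixels), "R" (3x3) and "t" (3): a world point X has camera coordinates R X + t. Camera axes: x right, y down, z forward; pixel columns grow to the right and rows downward; lengths in m; the calibration is good to about 2 mm. A picture is of the moment at which its call begins: read the wrist's pose just before it. camera_model takes no time and is no camera call; for the wrist camera it gives the pose at the moment of the call.
- bot.job_done(): hands the job in; it is judged then, once.
The state is a dict: "time": time; "q": joint angles; "qd": joint speeds; "joint_efforts": joint torques, N m; "ee_pos": TCP position; "tcp_rot": TCP orientation; "wrist_force": force on the tool from outside, world axes, zero at the start; "torque": the same for the moment, N m; "opening": finger opening in m; "grasp_force": force on a finger pad.
Only numpy, scipy, OpenCV 4.12 (cv2) and the standard library are available. Lean on these libraries where they do the work, as an engineer would, in place of code of your own. Each camera call takes 0.05 s, during which the arm holds its last target. There are 200 camera calls.

## Task

Clear the ribbon stand before the counter is washed: draw the yellow lock pin up out of its bore and hang it by its collar in the blue side notch of the stand, then swing the red retaining bar aside until it stops. Slide every ribbon roll up off its spindle and lay it flat on the floor of the blue tray, side by side with the others, then swing the bar back fully closed over the empty spindles, leaving the pin parked in the notch. Do not tip over or push aside the egg cup, bowl or spice can.

Things in the scene. Friction and masses are not known exactly. Their poses are not given: they have to be found in the camera images.
- stand: White ribbon stand fixed to the counter, base 90 x 410 x 15 mm (x, y, z), origin under its centre. Along its y axis at x = 0: hinge post (y = -185 mm), 4 spindles (y = -112.5, -37.5, 37.5, 112.5 mm; 16 mm diameter, tops at z = 78 mm; rolls rest on 32 mm wide foot discs at z = 25 mm; some may be empty), lock post (y = 185 mm, 36 x 36 mm, top z = 82 mm), blue notch bracket out to y = 250 mm.
- notch (a point): Seat in the side notch, axes as the stand's: on the top face (74 mm over the counter) of a blue plate 12 mm thick, in the middle of a slot 14 mm wide in x. The slot is open above, below and at its +y end; from here it runs 13 mm to -y (closed end) and 22 mm to +y. Parked, the pin's shank hangs in the slot and its collar rests on the plate.
- bore (a point): Mouth of the lock bore with the bar closed: on its axis, level with the bar's top (96 mm over the counter). 14 mm wide, it passes through the bar's end lug (12 mm thick) and down into the lock post, to 27 mm over the counter.
- pin: Steel lock pin with yellow head, 60 g. Origin: centre of its collar's underside, z up along it. Shank 10 mm diameter down to 60 mm below the origin; collar 26 mm diameter from 0 to 5 mm above; round grip 16 mm diameter from 5 to 50 mm above. Starts upright in the bore, collar on the bar; it must rise 60 mm to come clear. While it is in the bore the bar cannot swing.
- bar (a joint): Angle of the red retaining bar, rad: 0 closed over the spindles; grows as it swings level, clockwise seen from above, towards the stand's +x, to a stop at 1.4. Hinge friction about 0.06 N m; it stays where left. Bar 20 mm wide, underside 84 mm and top 96 mm over the counter, reaching 384 mm from the hinge axis. Closed, it keeps the rolls from coming off.
- bar_hinge (a point): On the bar's vertical hinge axis, at the level of the bar's underside; turns with the bar: its y axis points along the bar from hinge to lug.
- bar_knob (a point): Centre of the top of the bar's upright black knob, 16 mm diameter, 42 mm tall above the bar, 130 mm from the hinge axis. Turns with the bar.
- tray: Blue plastic tray, loose (0.6 kg), open above, 220 x 220 mm outside, 20 mm high, walls 4 mm, so 212 x 212 mm inside. Origin at the centre of its underside, x and y parallel to its sides.
- tray_in (a point): Centre of the tray's inner floor; axes as the tray's.
- roll_red: Roll of red ribbon wound on a card core, rigid, 60 g: 50 mm outer diameter, 26 mm bore, 36 mm tall; origin at its very centre, z along its axis. Starts on one of the spindles (may be absent).
- roll_green: Roll of green ribbon wound on a card core, rigid, 60 g: 50 mm outer diameter, 26 mm bore, 36 mm tall; origin at its very centre, z along its axis. Starts on one of the spindles (may be absent).
- roll_orange: Roll of orange ribbon wound on a card core, rigid, 60 g: 50 mm outer diameter, 26 mm bore, 36 mm tall; origin at its very centre, z along its axis. Starts on one of the spindles (may be absent).
- roll_white: Roll of white ribbon wound on a card core, rigid, 60 g: 50 mm outer diameter, 26 mm bore, 36 mm tall; origin at its very centre, z along its axis. Starts on one of the spindles (may be absent).
- egg_cup: White ceramic egg cup, 48 mm diameter, 62 mm tall, origin at the centre of its foot. Bystander: leave alone.
- bowl: Small blue bowl, 140 mm diameter, 60 mm tall, origin under its centre. Bystander: leave alone.
- spice_can: White spice can, 60 mm diameter, 100 mm tall, origin under its centre. Bystander: leave alone.

How it is judged (in metres and radians):
On the way, in this order (a step that is already met when the one before it is completed fails the run):
1. the pin hangs in the side notch (x of pin in the frame of notch between -0.006 and 0.006 m and y of pin in the frame of notch between -0.012 and 0.016 m and z of pin in the frame of notch between -0.005 and 0.005 m and angle between pin's own z axis and vertical below 0.2 rad), for 0.3 s.
2. the bar is swung aside to its stop (value of joint bar above 1.25 rad), for 0.2 s.
3. every roll lies flat in the tray (x of roll_red in the frame of tray between -0.084 and 0.084 m and y of roll_red in the frame of tray between -0.084 and 0.084 m and z of each of roll_red, roll_green, roll_orange, roll_white in the frame of tray_in below 0.023 m and angle between the z axis of each of roll_red, roll_green, roll_orange, roll_white and the z axis of tray, either way round below 0.15 rad and x of roll_green in the frame of tray between -0.084 and 0.084 m and y of roll_green in the frame of tray between -0.084 and 0.084 m and x of roll_orange in the frame of tray between -0.084 and 0.084 m and y of roll_orange in the frame of tray between -0.084 and 0.084 m and x of roll_white in the frame of tray between -0.084 and 0.084 m and y of roll_white in the frame of tray between -0.084 and 0.084 m), for 0.3 s.
At the end, for the whole second after the job is handed in: Pin upright (0.2 rad) in the notch, collar within 5 mm of the plate top, 6 mm across and -12 to 16 mm along the slot; bar under 0.12 rad; every roll present flat on the level tray's floor (5 mm, 0.15 rad), its centre within 84 mm of the tray's middle along both sides; all released and at rest (all of step 1 and all of step 3 and value of joint bar below 0.12 rad and angle between tray's own z axis and vertical below 0.1 rad and linear speed of each of roll_red, roll_green, roll_orange, roll_white, pin, tray below 0.03 m/s); the robot touches nothing.
It fails at once if the egg cup is pushed more than 30 mm or tipped (distance of egg_cup from where it was at the start of the episode above 0.03 m or angle between egg_cup's own z axis and vertical above 0.5 rad).
It fails at once if the bowl is pushed more than 30 mm or tipped (distance of bowl from where it was at the start of the episode above 0.03 m or angle between bowl's own z axis and vertical above 0.5 rad).
It fails at once if the spice can is pushed more than 30 mm or tipped (distance of spice_can from where it was at the start of the episode above 0.03 m or angle between spice_can's own z axis and vertical above 0.5 rad).
Of roll_red, roll_green, roll_orange, roll_white only 2 to 4 are there at a start; the rules pass over those that are not, and their reading is None.
At some moment in a run one of tray may be knocked a few centimetres aside while the robot is not near it.
It also fails if it takes over 210 s, if anything falls off the work surface, if the arm or the gripper's body presses on something with over 40 N, if the wrist force passes 120 N, or if a joint passes its speed limit or range.

## Working session

There is one attempt and no reset: what is moved stays moved. The work goes in short steps, Python scripts to look and compute and a shell command to move; the robot and the scene stay as the last step left them, time stands still between calls to the robot, and variables do not carry over. Pictures are saved under pics/ and viewed, at most 14 in all, crops included, and the job is handed in when it is done.

```bash
mkdir -p pics; cat > h.py <<'E'
import numpy as np, cv2
from workcell import bot
def K(m):
    f=240/np.tan(np.radians(m["vertical_fov"])/2); return f
def cam(n,save=None):
    m=bot.camera_model(n); im=bot.camera(n)
    if save: cv2.imwrite("pics/"+save,im[:,:,::-1])
    return m,im
def ray(m,u,v,z):
    R=np.array(m["R"]);t=np.array(m["t"]);c=-R.T@t
    d=R.T@np.array([(u-m["cx"])/K(m),(v-m["cy"])/K(m),1]); return c+d*(z-c[2])/d[2]
def proj(m,X):
    p=np.array(m["R"])@np.array(X)+np.array(m["t"]); return np.round([m["cx"]+K(m)*p[0]/p[2],m["cy"]+K(m)*p[1]/p[2]],1)
def tri(obs):
    A=np.zeros((3,3));b=np.zeros(3)
    for m,u,v in obs:
        R=np.array(m["R"]);c=-R.T@np.array(m["t"]);d=R.T@np.array([(u-m["cx"])/K(m),(v-m["cy"])/K(m),1]);d/=np.linalg.norm(d)
        P=np.eye(3)-np.outer(d,d);A+=P;b+=P@c
    return np.linalg.solve(A,b)
RNG=dict(red=[((0,140,60),(7,255,255)),((173,140,60),(180,255,255))],yellow=[((22,120,80),(35,255,255))],green=[((45,80,40),(85,255,255))],orange=[((9,140,80),(20,255,255))],blue=[((98,90,40),(125,255,255))])
def blobs(im,c,amin=60):
    h=cv2.cvtColor(im,cv2.COLOR_RGB2HSV);k=sum(cv2.inRange(h,*map(np.array,r)) for r in RNG[c])
    cs,_=cv2.findContours(k.astype(np.uint8),cv2.RETR_EXTERNAL,cv2.CHAIN_APPROX_NONE)
    return sorted([x for x in cs if cv2.contourArea(x)>amin],key=cv2.contourArea,reverse=True)
E
python3 - <<'E'
from h import *
for n in("scene","side","wrist"):
    m,im=cam(n,n+"0.png"); c=-np.array(m["R"]).T@np.array(m["t"]); print(n,m["vertical_fov"],c.round(3),np.array(m["R"]).round(3).tolist())
    for col in RNG:
        print(col,[(int(cv2.contourArea(b)),cv2.boundingRect(b)) for b in blobs(im,col)][:6])
print(bot.get_obs())
E
```

```text
scene 49.25628343145786 [1.372 0.05  0.822] [[-0.191, 0.981, -0.014], [0.657, 0.117, -0.744], [-0.729, -0.151, -0.668]]
red [(1599, (233, 220, 171, 40)), (63, (632, 36, 8, 16))]
yellow [(109, (392, 211, 11, 22))]
green [(311, (250, 230, 23, 25))]
orange [(1187, (138, 66, 43, 50)), (395, (512, 392, 41, 28)), (345, (317, 233, 22, 25)), (103, (613, 432, 18, 25))]
blue [(8622, (437, 240, 129, 107)), (2955, (200, 269, 69, 57)), (252, (406, 233, 21, 15))]
side 52.99918722780951 [0.481 0.613 0.806] [[-0.99, -0.141, -0.01], [-0.086, 0.661, -0.745], [0.112, -0.737, -0.666]]
red [(685, (344, 232, 24, 93))]
yellow [(104, (352, 308, 12, 24))]
green [(62, (346, 234, 6, 19))]
orange [(1775, (556, 119, 57, 53)), (271, (105, 429, 38, 25)), (268, (351, 306, 15, 28)), (118, (345, 276, 8, 26))]
blue [(9639, (233, 389, 164, 91)), (1333, (256, 215, 50, 42)), (236, (349, 343, 19, 23))]
wrist 59.05540068660819 [0.551 0.077 0.373] [[1.0, 0.002, -0.001], [0.002, -0.951, 0.308], [-0.0, -0.308, -0.951]]
red [(8643, (222, 141, 82, 314))]
yellow [(1417, (221, 147, 46, 45))]
green [(493, (302, 428, 25, 29))]
orange [(1021, (284, 293, 27, 67)), (126, (253, 322, 11, 33))]
blue [(2687, (211, 60, 64, 78)), (854, (343, 0, 87, 24)), (725, (414, 424, 47, 51))]
{'time': 0.15, 'q': array([-2.48534590e-04,  5.00531563e+00,  1.00453934e+01,  9.50984002e+01,
       -8.95741009e-04,  9.00014362e+01]), 'qd': array([-0.02188562, -0.00600015,  0.10020034, -0.07510107,  0.01762642,
        0.00329806]), 'joint_efforts': array([-3.04631758e-03, -5.20762289e+01,  4.65044117e+01,  1.38444663e-02,
       -2.16874664e-04, -1.82086734e-05]), 'ee_pos': array([ 5.49857880e-01, -6.54368986e-06,  2.49736528e-01]), 'tcp_rot': array([-1.79941678e+02,  8.97202518e-04,  8.99983161e+01]), 'wrist_force': array([ 0.1207452 , -0.32370797,  0.31928583]), 'torque': array([ 0.01026762, -0.02512678, -0.00229854]), 'grasp_force': 0.0, 'opening': 0.08560471726529491}
```

View pics/scene0.png

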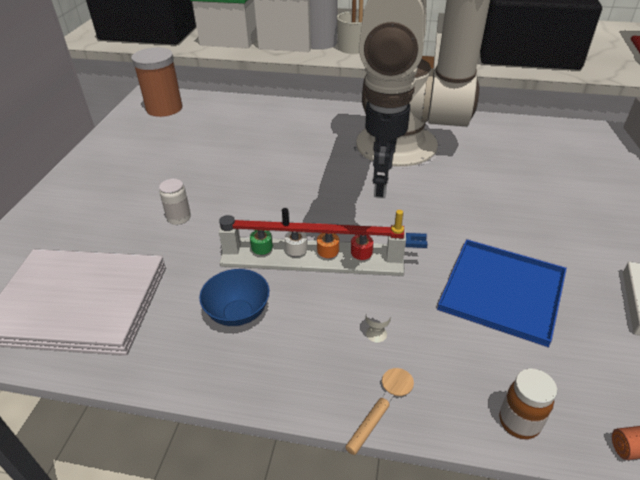

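View pics/side0.png

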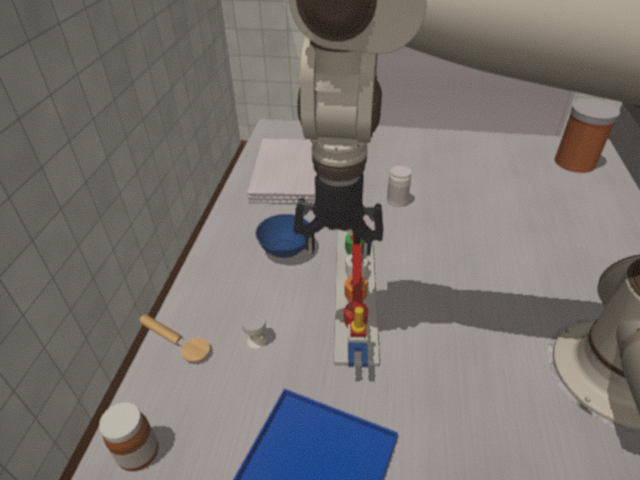

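Scene: all four rolls are there (green, white, orange and red from hinge to lock), with the pin at about (398,221), the notch at (416,240) and the tray at about (503,290). The stand's +y is roughly world +y, and the bar swings away from the robot, over the bowl and egg cup.

View pics/wrist0.png

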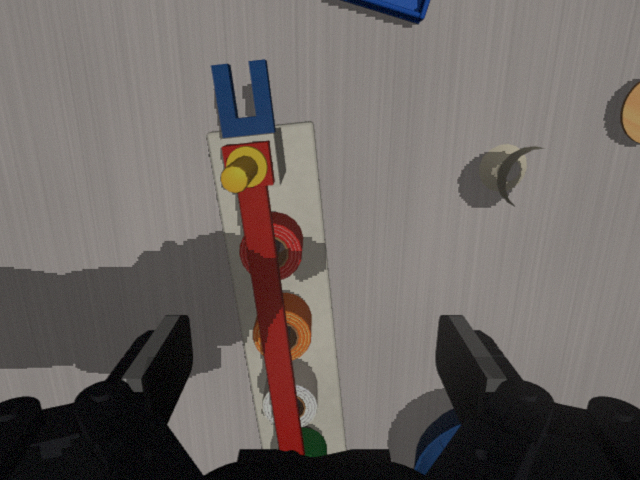

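```bash
python3 - <<'E'
from h import *
S=bot.camera_model("scene");D=bot.camera_model("side");W=bot.camera_model("wrist")
I={n:cv2.imread(f"pics/{n}0.png")[:,:,::-1] for n in("scene","side","wrist")}
# yellow: pixel centroid
def cen(n,c,i=0):
    M=cv2.moments(blobs(I[n],c)[i]);return M["m10"]/M["m00"],M["m01"]/M["m00"]
o=[(m,*cen(n,"yellow")) for m,n in((S,"scene"),(D,"side"),(W,"wrist"))]
print("pin grip",tri(o).round(4),tri(o[:2]).round(4),tri([o[0],o[2]]).round(4))
for n,m in(("scene",S),("side",D)):
    b=blobs(I[n],"blue")[0];q=cv2.approxPolyDP(b,8,True)[:,0]
    print(n,[(p.tolist(),ray(m,*p,0.02).round(3)[:2].tolist()) for p in q])
for m,b in((S,blobs(I["scene"],"blue")[1]),(D,blobs(I["side"],"blue")[1])):
    e=cv2.fitEllipse(b);print("bowl",e[0],ray(m,*e[0],.04).round(3))
print("can",ray(S,175,185,.1),"egg",ray(S,377,337,0),ray(D,257,341,0))
E
```

```text
pin grip [0.5076 0.0378 0.1149] [0.5072 0.0382 0.1149] [0.5082 0.0381 0.1151]
scene [([466, 240], [0.427, 0.196]), ([437, 309], [0.649, 0.136]), ([548, 346], [0.704, 0.342]), ([565, 268], [0.482, 0.404])]
side [([233, 479], [0.679, 0.309]), ([382, 479], [0.443, 0.277]), ([396, 433], [0.424, 0.196]), ([284, 389], [0.631, 0.138])]
bowl (234.24868774414062, 296.51019287109375) [ 0.706 -0.267  0.04 ]
bowl (280.1068420410156, 234.8156280517578) [ 0.724 -0.272  0.04 ]
can [ 0.4412693  -0.49248722  0.1       ] egg [0.72464308 0.02546111 0.        ] [0.7131747  0.02289446 0.        ]
```

Wrist view: the slot runs from its open end at about (239.5,64) to its closed end at about (245,117), with the collar near (246,168). The base's far corners are (208,134) and (312,122).

```bash
python3 - <<'E'
from h import *
W=bot.camera_model("wrist");S=bot.camera_model("scene")
print("slot open",ray(W,239.5,64,.074).round(4),"closed",ray(W,245.5,116.5,.074).round(4))
print("base corners",ray(W,208,134,.015).round(4),ray(W,313,122,.015).round(4),"edge",ray(W,346,452,.015).round(4))
print("collar",ray(W,246,168,.101).round(4),"griptop",ray(W,234,180,.146).round(4))
print("bar mid near lug",ray(W,254,187,.096).round(4),"far",ray(W,288,440,.096).round(4))
print("red",ray(W,281,251,.061).round(4),"or",ray(W,290,336,.061).round(4))
print("knob",ray(S,285,209,.138).round(4),"hinge",ray(S,227,218,.09).round(4))
E
```

```text
slot open [0.5016 0.0993 0.074 ] closed [0.5039 0.0661 0.074 ]
base corners [0.4632 0.05   0.015 ] [0.5497 0.0597 0.015 ] edge [ 0.5852 -0.2795  0.015 ]
collar [0.5069 0.0353 0.101 ] griptop [0.5074 0.0358 0.146 ]
bar mid near lug [0.5108 0.022  0.096 ] far [ 0.5298 -0.1866  0.096 ]
red [ 0.5248 -0.0357  0.061 ] or [ 0.5307 -0.1114  0.061 ]
knob [ 0.532  -0.1991  0.138 ] hinge [ 0.5269 -0.3358  0.09  ]
```

```bash
python3 -m crank '[[[-0.536,0.456,0,0,0,0.21],[-0.536,0.456,0,0,0,0.21],[-0.536,0.456,0,0,0,0.21],[-0.536,0.456,0,0,0,0.21],[0,0,0,0,0,0],[0,0,0,0,0,0],[0,0,0,0,0,0]]]' 1 40
python3 - <<'E'
from h import *
m,im=cam("wrist","w1.png");print(bot.get_obs()["ee_pos"],bot.get_obs()["tcp_rot"])
b=blobs(im,"yellow");print([cv2.boundingRect(x) for x in b])
for z in(.096,.146):print(z,proj(m,[.507,.0365,z]))
print("notch",proj(m,[.5027,.079,.074]))
E
```

```text
time: 0.73
ee_pos: [0.5073, 0.0364, 0.2503]
tcp_rot: [180.0, 0.0, 95.8]
wrist_force: [0.0, 0.4, -0.2]
opening: 0.0857
grasp_force: 0.0
[0.50741788 0.03629969 0.25016343] [1.79997935e+02 6.58376927e-03 9.57498241e+01]
[(294, 202, 37, 32), (300, 229, 26, 24)]
0.096 [312.3 218.6]
0.146 [312.1 242.3]
notch [312.4 151.2]
```

View pics/w1.png

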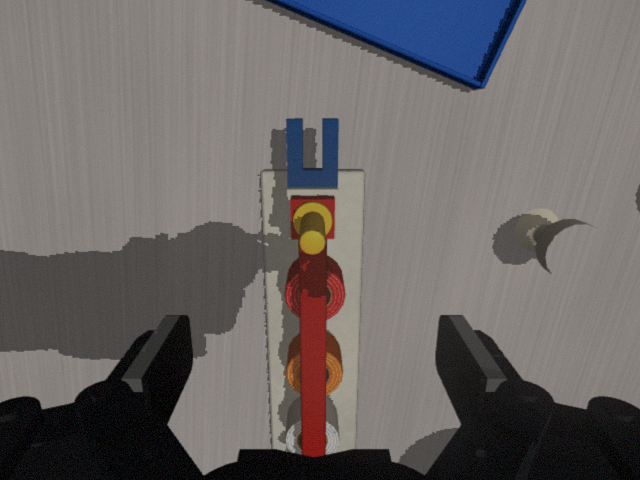

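The pin head (312,241), the slot (313,150) and the bar all line up with my prediction, so I'm descending on the pin.

```bash
python3 -m crank '[[[0,0,-0.77,0,0,0],[0,0,-0.77,0,0,0],[0,0,-0.77,0,0,0],[0,0,-0.77,0,0,0],[0,0,-0.77,0,0,0],[0,0,-0.77,0,0,0],[0,0,-0.77,0,0,0],[0,0,-0.77,0,0,0],[0,0,0,0,0,0],[0,0,0,0,0,0],[0,0,0,0,0,0]]]' 1 40
python3 -m crank '[[[0,0,0,0,0,0],[0,0,0,0,0,0],[0,0,0,0,0,0],[0,0,0,0,0,0],[0,0,0,0,0,0],[0,0,0,0,0,0],[0,0,0,0,0,0],[0,0,0,0,0,0],[0,0,0,0,0,0],[0,0,0,0,0,0],[0,0,0,0,0,0],[0,0,0,0,0,0]]]' 0 40
```

```text
time: 1.7
ee_pos: [0.5076, 0.0363, 0.1279]
tcp_rot: [180.0, 0.0, 95.8]
wrist_force: [0.4, -0.1, -0.4]
opening: 0.0856
grasp_force: 0.0
time: 2.7
ee_pos: [0.5072, 0.0365, 0.1272]
tcp_rot: [180.0, -0.0, 95.8]
wrist_force: [-0.9, 0.2, 3.1]
opening: 0.0147
grasp_force: 39.0
```

```bash
python3 -m crank '[[[0,0,0.25,0,0,0],[0,0,0.5,0,0,0],[0,0,0.5,0,0,0],[0,0,0.5,0,0,0],[0,0,0.5,0,0,0],[0,0,0.5,0,0,0],[0,0,0.5,0,0,0],[0,0,0.25,0,0,0],[0,0,0,0,0,0],[0,0,0,0,0,0],[0,0,0,0,0,0]]]'
python3 - <<'E'
from h import *
m,im=cam("wrist","w2.png");e=bot.get_obs()["ee_pos"];print(e)
E
```

```text
time: 3.62
ee_pos: [0.5069, 0.0365, 0.1965]
tcp_rot: [-180.0, -0.0, 95.8]
wrist_force: [0.0, 0.6, -0.9]
opening: 0.0148
grasp_force: 39.0
[0.5068863  0.03644111 0.19640888]
```

View pics/w2.png

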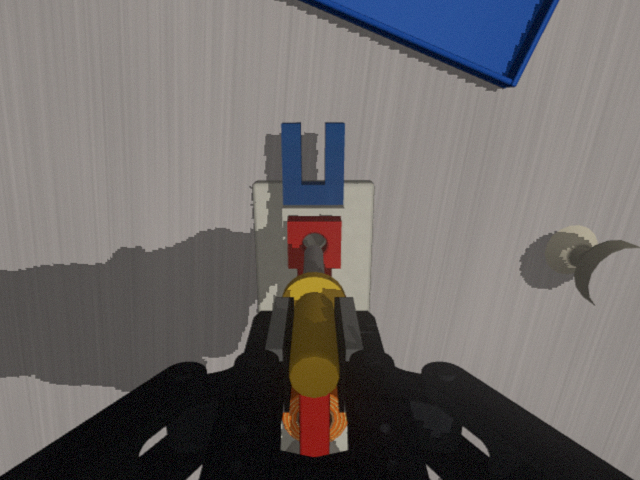

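```bash
python3 -m crank '[[[-0.0535,0.535,0,0,0,0],[-0.0535,0.535,0,0,0,0],[-0.0535,0.535,0,0,0,0],[-0.0535,0.535,0,0,0,0],[0,0,0,0,0,0],[0,0,-0.6,0,0,0],[0,0,-0.6,0,0,0],[0,0,0,0,0,0],[0,0,0,0,0,0],[0,0,0,0,0,0]]]'
python3 - <<'E'
from h import *
m,im=cam("wrist","w3.png");e=bot.get_obs()["ee_pos"];print(e)
cv2.imwrite("pics/w3c.png",cv2.resize(im[120:420,200:440],None,fx=2,fy=2)[:,:,::-1])
E
```

```text
time: 4.5
ee_pos: [0.5027, 0.079, 0.1728]
tcp_rot: [-180.0, 0.0, 95.7]
wrist_force: [0.9, -0.0, -0.8]
opening: 0.0151
grasp_force: 39.0
[0.50289148 0.07897108 0.17318757]
```

View pics/w3c.png

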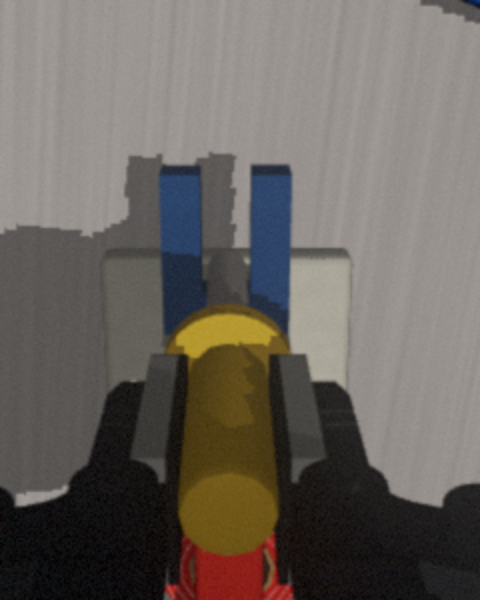

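The shank sits centred in the slot (crop x about 227 against 226), so I can lower it.

```bash
python3 -m crank '[[[0,0,-0.5,0,0,0],[0,0,-0.5,0,0,0],[0,0,-0.5,0,0,0],[0,0,-0.5,0,0,0],[0,0,-0.5,0,0,0],[0,0,-0.5,0,0,0],[0,0,-0.3,0,0,0],[0,0,0,0,0,0],[0,0,0,0,0,0]]]'
python3 -m crank '[[[0,0,-0.1,0,0,0],[0,0,0,0,0,0],[0,0,0,0,0,0]]]'
```

```text
time: 5.3
ee_pos: [0.5027, 0.0793, 0.1067]
tcp_rot: [-180.0, 0.0, 95.8]
wrist_force: [0.7, 0.7, -0.3]
opening: 0.0148
grasp_force: 39.1
time: 5.55
ee_pos: [0.5029, 0.0793, 0.1052]
tcp_rot: [180.0, 0.0, 95.8]
wrist_force: [0.8, -0.0, -0.5]
opening: 0.0151
grasp_force: 39.2
```

```bash
python3 -m crank '[[[0,0,-0.05,0,0,0],[0,0,0,0,0,0],[0,0,0,0,0,0]]]'
python3 -m crank '[[[0,0,0,0,0,0],[0,0,0,0,0,0],[0,0,0,0,0,0],[0,0,0,0,0,0],[0,0,0,0,0,0],[0,0,0.3,0,0,0],[0,0,0.6,0,0,0],[0,0,0.8,0,0,0],[0,0,0.8,0,0,0],[0,0,0.8,0,0,0],[0,0,0.8,0,0,0],[0,0,0.8,0,0,0],[0,0,0,0,0,0]]]' 0.7
python3 - <<'E'
from h import *
m,im=cam("wrist","w4.png");print([cv2.boundingRect(b) for b in blobs(im,"yellow")],proj(m,[.5027,.079,.124]),proj(m,[.5027,.079,.079]))
cs=np.array(m["R"])
for n in("scene",):
    S,i2=cam(n,"s4.png");print([cv2.boundingRect(b) for b in blobs(i2,"yellow")],proj(S,[.5027,.079,.124]),proj(S,[.5027,.079,.079]))
E
```

```text
time: 5.8
ee_pos: [0.503, 0.0793, 0.105]
tcp_rot: [179.9, -0.0, 95.8]
wrist_force: [-1.8, -0.0, 5.7]
opening: 0.0148
grasp_force: 39.9
time: 6.88
ee_pos: [0.504, 0.0794, 0.2065]
tcp_rot: [179.7, -0.0, 95.8]
wrist_force: [-0.4, -0.1, -0.2]
opening: 0.0603
grasp_force: 0.0
[(291, 209, 42, 37), (298, 242, 29, 25)] [309.3 256.7] [309.6 231. ]
[(411, 220, 12, 22)] [417.9 220. ] [415.6 236.2]
```

View pics/w4.png

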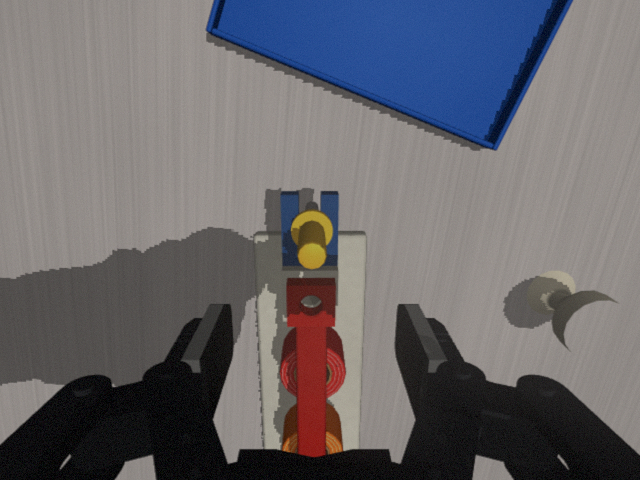

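The pin is seated upright in the notch (head at (312,256)). Next stop is over the bar's knob.

```bash
python3 -m crank '[[[0.0875,-0.88,0,0,0,0],[0.0875,-0.88,0,0,0,0],[0.0875,-0.88,0,0,0,0],[0.0875,-0.88,0,0,0,0],[0.0875,-0.88,0,0,0,0],[0.0875,-0.88,0,0,0,0],[0.0875,-0.88,0,0,0,0],[0.0875,-0.88,0,0,0,0],[0.0875,-0.88,0,0,0,0],[0.0875,-0.88,0,0,0,0],[0.0875,-0.88,0,0,0,0],[0.0875,-0.88,0,0,0,0],[0.0875,-0.88,0,0,0,0],[0.0875,-0.88,0,0,0,0],[0.0875,-0.88,0,0,0,0],[0.0875,-0.88,0,0,0,0],[0,0,0,0,0,0],[0,0,0,0,0,0],[0,0,0,0,0,0]]]' 1 20
python3 - <<'E'
from h import *
m,im=cam("wrist","w5.png");print(bot.get_obs()["ee_pos"],proj(m,[.5313,-.2022,.138]),[(proj(m,[x,y,.061])) for x,y in((.5143,-.0357),(.522,-.110))],proj(m,[.5027,.079,.124]))
E
```

```text
time: 8.57
ee_pos: [0.5305, -0.2019, 0.2015]
tcp_rot: [-179.9, -0.0, 95.8]
wrist_force: [0.1, -0.3, 0.5]
opening: 0.0856
grasp_force: 0.0
[ 0.53065402 -0.20169833  0.20171075] [314.2 271. ] [array([314.4, -79.2]), array([314.5,  72.4])] [ 315.4 -613. ]
```

View pics/w5.png

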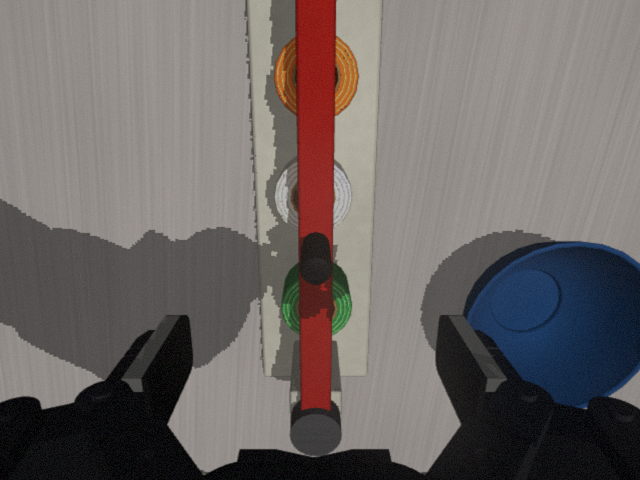

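The knob top is at (316,265), within 3 mm of prediction, so I'll descend and grip it.

```bash
python3 -m crank '[[[0.07,0.13,-0.5,0,0,0],[0,0,-0.5,0,0,0],[0,0,-0.5,0,0,0],[0,0,-0.5,0,0,0],[0,0,-0.5,0,0,0],[0,0,-0.5,0,0,0],[0,0,-0.5,0,0,0],[0,0,-0.45,0,0,0],[0,0,0,0,0,0],[0,0,0,0,0,0],[0,0,0,0,0,0]]]' 1 20
python3 -m crank '[[[0,0,0,0,0,0],[0,0,0,0,0,0],[0,0,0,0,0,0],[0,0,0,0,0,0],[0,0,0,0,0,0],[0,0,0,0,0,0],[0,0,0,0,0,0],[0,0,0,0,0,0],[0,0,0,0,0,0],[0,0,0,0,0,0],[0,0,0,0,0,0],[0,0,0,0,0,0]]]' 0 20
python3 - <<'E'
import numpy as np
y=np.radians(5.8);r=.13
a=np.linspace(0,1.4,15);d=np.c_[r*np.cos(y)*np.sin(a)-r*np.sin(y)*np.cos(a),r*np.sin(y)*np.sin(a)+r*np.cos(y)*np.cos(a)]
print((np.diff(d,axis=0)/.02).round(2).tolist(),d[-1]-d[0])
E
```

```text
time: 9.53
ee_pos: [0.5324, -0.1998, 0.1235]
tcp_rot: [180.0, 0.0, 95.8]
wrist_force: [0.8, -0.6, 0.8]
opening: 0.0856
grasp_force: 0.0
time: 10.53
ee_pos: [0.5323, -0.1997, 0.1232]
tcp_rot: [180.0, 0.0, 95.8]
wrist_force: [0.3, -0.4, 1.6]
opening: 0.0153
grasp_force: 21.5
[[0.65, 0.03], [0.65, -0.03], [0.64, -0.1], [0.63, -0.16], [0.61, -0.22], [0.59, -0.28], [0.55, -0.34], [0.52, -0.39], [0.48, -0.44], [0.43, -0.49], [0.38, -0.53], [0.32, -0.56], [0.27, -0.59], [0.21, -0.62]] [ 0.13835705 -0.09440571]
```

```bash
python3 -m crank '[[[0.65,0.03,0,0,0,0],[0.65,-0.03,0,0,0,0],[0.64,-0.1,0,0,0,0],[0.63,-0.16,0,0,0,0],[0.61,-0.22,0,0,0,0],[0.59,-0.28,0,0,0,0],[0.55,-0.34,0,0,0,0],[0,0,0,0,0,0]]]'
python3 -m crank '[[[0.52,-0.39,0,0,0,0],[0.48,-0.44,0,0,0,0],[0.43,-0.49,0,0,0,0],[0.38,-0.53,0,0,0,0],[0.32,-0.56,0,0,0,0],[0.27,-0.59,0,0,0,0],[0.16,-0.5,0,0,0,0],[0,0,0,0,0,0],[0,0,0,0,0,0],[0,0,0,0,0,0]]]'
python3 - <<'E'
from h import *
o=bot.get_obs();p=np.array(o["ee_pos"])[:2];h=np.array([.545,-.329]);d=p-h
print(np.linalg.norm(d),np.pi/2-np.arctan2(d[1],d[0])+np.radians(5.8))
E
```

```text
time: 11.2
ee_pos: [0.6203, -0.2224, 0.123]
tcp_rot: [179.9, 0.0, 95.8]
wrist_force: [1.3, 2.6, 4.6]
opening: 0.0152
grasp_force: 22.2
time: 12.03
ee_pos: [0.6693, -0.2921, 0.1228]
tcp_rot: [-179.9, 0.0, 95.8]
wrist_force: [-3.3, -3.3, 0.6]
opening: 0.0151
grasp_force: 22.1
0.12963900016996802 1.3833075032081452
```

```bash
python3 -m crank '[[[0,0,0,0,0,0],[0,0,0,0,0,0],[0,0,0,0,0,0],[0,0,0,0,0,0],[0,0,0.5,0,0,0],[0,0,0.9,0,0,0],[0,0,0.9,0,0,0],[0,0,0.9,0,0,0],[0,0,0.9,0,0,0],[0,0,0.9,0,0,0],[-0.9,0.22,0,0,0,0],[-0.9,0.22,0,0,0,0],[-0.9,0.22,0,0,0,0],[-0.9,0.22,0,0,0,0],[-0.9,0.22,0,0,0,0],[-0.9,0.22,0,0,0,0],[-0.9,0.22,0,0,0,0],[-0.2,0.1,0,0,0,0],[0,0,0,0,0,0],[0,0,0,0,0,0]]]' 1 40
python3 - <<'E'
from h import *
m,im=cam("wrist","w6.png");print(bot.get_obs()["ee_pos"],[proj(m,[x,y,.061]) for x,y in((.5304,-.1848),(.5383,-.2593))],[proj(m,[x,y,.078]) for x,y in((.5304,-.1848),(.5383,-.2593))])
print([cv2.boundingRect(b) for b in blobs(im,"green")])
E
```

```text
time: 13.7
ee_pos: [0.5404, -0.259, 0.2239]
tcp_rot: [179.9, 0.0, 95.8]
wrist_force: [0.5, -0.4, 0.1]
opening: 0.0853
grasp_force: 0.0
[ 0.54060903 -0.25903295  0.22336552] [array([308.8, 103.1]), array([309.5, 215.5])] [array([308.5, 103.4]), array([309.3, 222.2])]
[(275, 176, 70, 75)]
```

View pics/w6.png

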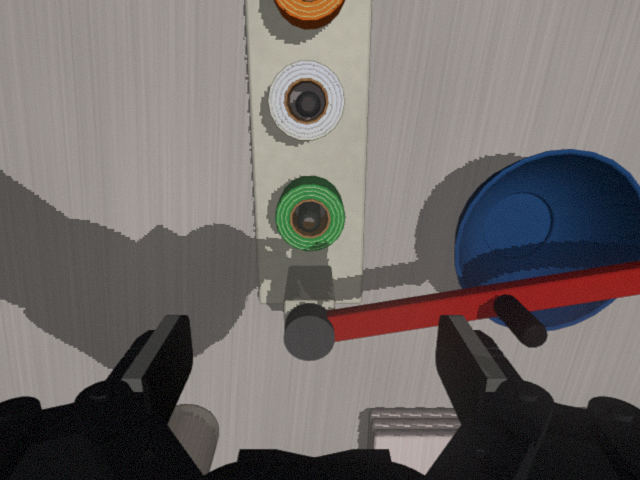

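The bar is at its stop, clear of the rolls. Green is at (310,213) as predicted, so I'll descend and grip it.

```bash
python3 -m crank '[[[-0.11,0,-0.72,0,0,0],[0,0,-0.72,0,0,0],[0,0,-0.72,0,0,0],[0,0,-0.72,0,0,0],[0,0,-0.72,0,0,0],[0,0,-0.72,0,0,0],[0,0,-0.72,0,0,0],[0,0,-0.72,0,0,0],[0,0,-0.72,0,0,0],[0,0,-0.72,0,0,0],[0,0,-0.72,0,0,0],[0,0,-0.72,0,0,0],[0,0,0,0,0,0],[0,0,0,0,0,0],[0,0,0,0,0,0]]]' 1 30
python3 -m crank '[[[0,0,0,0,0,0],[0,0,0,0,0,0],[0,0,0,0,0,0],[0,0,0,0,0,0],[0,0,0,0,0,0],[0,0,0,0,0,0],[0,0,0,0,0,0],[0,0,0,0,0,0],[0,0,0.2,0,0,0],[0,0,0.4,0,0,0]]]' 0 30
```

```text
time: 15.0
ee_pos: [0.5383, -0.2591, 0.0509]
tcp_rot: [180.0, 0.0, 95.8]
wrist_force: [-0.0, -0.6, -0.4]
opening: 0.0852
grasp_force: 0.0
time: 15.83
ee_pos: [0.5371, -0.2586, 0.0617]
tcp_rot: [-179.9, -0.1, 95.8]
wrist_force: [0.7, 0.2, -0.8]
opening: 0.0491
grasp_force: 31.1
```

```bash
python3 -m crank '[[[0,0,0.75,0,0,0],[0,0,0.9,0,0,0],[0,0,0.9,0,0,0],[0,0,0.9,0,0,0],[0,0,0.9,0,0,0],[0,0,0.9,0,0,0],[0,0,0.75,0,0,0],[0.118,0.95,0,0,0,0],[0.118,0.95,0,0,0,0],[0.118,0.95,0,0,0,0],[0.118,0.95,0,0,0,0],[0.118,0.95,0,0,0,0],[0.118,0.95,0,0,0,0],[0.118,0.95,0,0,0,0],[0.118,0.95,0,0,0,0],[0.118,0.95,0,0,0,0],[0.118,0.95,0,0,0,0]]]'
python3 -m crank '[[[0.118,0.95,0,0,0,0],[0.118,0.95,0,0,0,0],[0.118,0.95,0,0,0,0],[0.118,0.95,0,0,0,0],[0.118,0.95,0,0,0,0],[0.118,0.95,0,0,0,0],[0,0,0,0,0,0],[0,0,0,0,0,0]]]'
cat >> h.py <<'E'
def tray(n="wrist",save=None):
    m,im=cam(n,save); b=blobs(im,"blue")[0]; q=cv2.approxPolyDP(cv2.convexHull(b),8,True)[:,0]
    return m,im,[(p.tolist(),ray(m,*p,.02).round(4)[:2].tolist()) for p in q]
def spots(c,yaw,s=.045):
    R=np.array([[np.cos(yaw),-np.sin(yaw)],[np.sin(yaw),np.cos(yaw)]])
    return {k:(np.array(c)+R@np.array(v)*s).round(4).tolist() for k,v in dict(A=(-1,-1),B=(1,-1),C=(-1,1),D=(1,1)).items()}
E
python3 - <<'E'
from h import *
for n in("wrist","scene"):
    m,im,q=tray(n,"t7"+n+".png");print(n,q)
o=bot.get_obs();print(o["ee_pos"],o["opening"])
E
```

```text
time: 17.25
ee_pos: [0.5612, -0.068, 0.1829]
tcp_rot: [180.0, 0.0, 95.8]
wrist_force: [0.0, -0.1, -0.5]
opening: 0.0494
grasp_force: 31.2
time: 17.92
ee_pos: [0.5753, 0.0457, 0.1826]
tcp_rot: [-180.0, 0.0, 95.9]
wrist_force: [-0.2, -1.0, -0.3]
opening: 0.0497
grasp_force: 31.2
wrist [([456, 0], [0.647, 0.188]), ([411, 91], [0.6291, 0.1341]), ([194, 0], [0.4904, 0.1716])]
scene [([466, 240], [0.4267, 0.1957]), ([565, 268], [0.4821, 0.4038]), ([548, 346], [0.7038, 0.342]), ([437, 309], [0.649, 0.1363])]
[0.57531011 0.04461123 0.18249497] 0.04960368302480971
```

View pics/t7wrist.png

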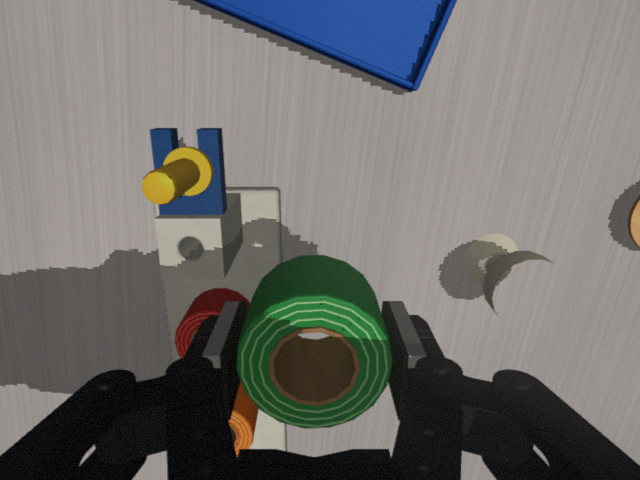

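```bash
python3 -m crank '[[[0.062,0.933,0,0,0,0],[0.062,0.933,0,0,0,0],[0.062,0.933,0,0,0,0],[0.062,0.933,0,0,0,0],[0.062,0.933,0,0,0,0],[0.062,0.933,0,0,0,0],[0.062,0.933,0,0,0,0],[0.062,0.933,0,0,0,0],[0.062,0.933,0,0,0,0],[0,0,0,0,0,0],[0,0,0,0,0,0]]]'
python3 - <<'E'
from h import *
m,im,q=tray("wrist","t8.png");print(q)
o=bot.get_obs();print(o["ee_pos"],o["opening"])
E
```

```text
time: 18.93
ee_pos: [0.5866, 0.2127, 0.1822]
tcp_rot: [-180.0, 0.0, 95.8]
wrist_force: [-0.6, -0.4, 0.8]
opening: 0.0497
grasp_force: 31.2
[([504, 22], [0.6898, 0.346]), ([375, 294], [0.6385, 0.1577]), ([258, 283], [0.5517, 0.1577]), ([77, 219], [0.4228, 0.1934]), ([125, 0], [0.4608, 0.3343]), ([458, 0], [0.6595, 0.3548])]
[0.58663517 0.21217201 0.18225228] 0.04915168407021008
```

View pics/t8.png

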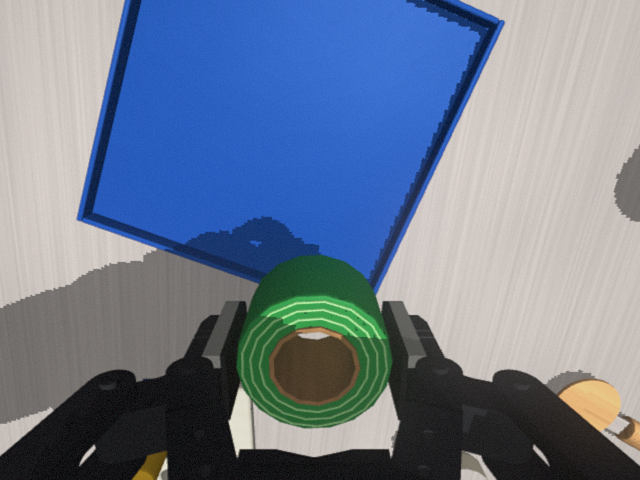

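Tray corners at (504,22) and (77,219) confirm its centre at (0.556, 0.270). Green goes into spot B.

```bash
python3 -m crank '[[[0,0,-0.8,0,0,0],[0,0,-0.8,0,0,0],[0,0,-0.8,0,0,0],[0,0,-0.8,0,0,0],[0,0,-0.8,0,0,0],[0,0,-0.8,0,0,0],[0,0,-0.8,0,0,0],[0,0,-0.7,0,0,0],[0,0,-0.5,0,0,0],[0,0,-0.4,0,0,0],[0,0,-0.15,0,0,0],[0,0,0,0,0,0],[0,0,0,0,0,0],[0,0,0,0,0,0]]]'
python3 -m crank '[[[0,0,-0.05,0,0,0],[0,0,0,0,0,0],[0,0,0,0,0,0]]]'
```

```text
time: 20.15
ee_pos: [0.5871, 0.2131, 0.0362]
tcp_rot: [179.9, -0.0, 95.8]
wrist_force: [-0.4, 0.3, -0.2]
opening: 0.0493
grasp_force: 31.2
time: 20.4
ee_pos: [0.5867, 0.2131, 0.0346]
tcp_rot: [180.0, -0.0, 95.8]
wrist_force: [-0.5, 0.3, -0.3]
opening: 0.0497
grasp_force: 31.2
```

```bash
python3 -m crank '[[[0,0,-0.1,0,0,0],[0,0,-0.08,0,0,0],[0,0,0,0,0,0],[0,0,0,0,0,0]]]'
python3 -m crank '[[[0,0,-0.05,0,0,0],[0,0,0,0,0,0],[0,0,0,0,0,0]]]'
```

```text
time: 20.73
ee_pos: [0.5865, 0.213, 0.0305]
tcp_rot: [-180.0, 0.0, 95.8]
wrist_force: [0.2, 0.1, 0.5]
opening: 0.0496
grasp_force: 31.2
time: 20.98
ee_pos: [0.5865, 0.2131, 0.0303]
tcp_rot: [180.0, -0.0, 95.8]
wrist_force: [-2.5, -0.3, 5.1]
opening: 0.0496
grasp_force: 31.6
```

```bash
python3 -m crank '[[[0,0,0,0,0,0],[0,0,0,0,0,0],[0,0,0,0,0,0],[0,0,0,0,0,0],[0,0,0.4,0,0,0],[0,0,0.7,0,0,0],[0,0,0.8,0,0,0],[0,0,0.8,0,0,0],[0,0,0.8,0,0,0],[0,0,0.8,0,0,0],[0,0,0.8,0,0,0],[0,0,0.8,0,0,0],[0,0,0.8,0,0,0],[0,0,0.8,0,0,0],[0,0,0,0,0,0],[0,0,0,0,0,0]]]' 0.72
python3 -m crank '[[[-0.14,-0.995,0,0,0,0],[-0.14,-0.995,0,0,0,0],[-0.14,-0.995,0,0,0,0],[-0.14,-0.995,0,0,0,0],[-0.14,-0.995,0,0,0,0],[-0.14,-0.995,0,0,0,0],[-0.14,-0.995,0,0,0,0],[-0.14,-0.995,0,0,0,0],[-0.14,-0.995,0,0,0,0],[-0.14,-0.995,0,0,0,0],[-0.14,-0.995,0,0,0,0],[-0.14,-0.995,0,0,0,0],[-0.14,-0.995,0,0,0,0],[-0.14,-0.995,0,0,0,0],[-0.14,-0.995,0,0,0,0],[-0.14,-0.995,0,0,0,0],[-0.14,-0.995,0,0,0,0],[-0.14,-0.995,0,0,0,0],[-0.14,-0.995,0,0,0,0],[-0.14,-0.995,0,0,0,0]]]' 1
python3 -m crank '[[[0,0,0,0,0,0],[0,0,0,0,0,0],[0,0,0,0,0,0]]]'
```

```text
time: 22.32
ee_pos: [0.587, 0.2132, 0.1808]
tcp_rot: [179.9, -0.0, 95.8]
wrist_force: [0.7, 0.7, -1.1]
opening: 0.0621
grasp_force: 0.0
time: 23.98
ee_pos: [0.5299, -0.1858, 0.1785]
tcp_rot: [-179.9, -0.0, 95.8]
wrist_force: [-0.2, 0.3, -0.0]
opening: 0.0852
grasp_force: 0.0
time: 24.23
ee_pos: [0.5303, -0.1845, 0.179]
tcp_rot: [-179.9, -0.0, 95.8]
wrist_force: [0.0, 0.5, -0.7]
opening: 0.0857
grasp_force: 0.0
```

```bash
python3 -m crank '[[[0,0,-0.71,0,0,0],[0,0,-0.71,0,0,0],[0,0,-0.71,0,0,0],[0,0,-0.71,0,0,0],[0,0,-0.71,0,0,0],[0,0,-0.71,0,0,0],[0,0,-0.71,0,0,0],[0,0,-0.71,0,0,0],[0,0,-0.71,0,0,0],[0,0,0,0,0,0],[0,0,0,0,0,0],[0,0,0,0,0,0]]]'
python3 -m crank '[[[0,0,0,0,0,0],[0,0,0,0,0,0],[0,0,0,0,0,0],[0,0,0,0,0,0],[0,0,0,0,0,0],[0,0,0,0,0,0],[0,0,0,0,0,0],[0,0,0,0,0,0],[0,0,0.2,0,0,0],[0,0,0.4,0,0,0],[0,0,0.85,0,0,0],[0,0,0.85,0,0,0],[0,0,0.85,0,0,0],[0,0,0.85,0,0,0],[0,0,0.85,0,0,0],[0,0,0.85,0,0,0],[0,0,0.85,0,0,0],[0,0,0,0,0,0],[0,0,0,0,0,0]]]' 0 30
python3 - <<'E'
from h import *
m,im,q=tray("scene","s9.png");print(q,bot.get_obs()["ee_pos"],bot.get_obs()["opening"])
E
```

```text
time: 25.23
ee_pos: [0.531, -0.1845, 0.0527]
tcp_rot: [180.0, 0.0, 95.8]
wrist_force: [0.1, 0.1, 0.6]
opening: 0.0853
grasp_force: 0.0
time: 26.82
ee_pos: [0.531, -0.1852, 0.1839]
tcp_rot: [179.9, 0.0, 95.8]
wrist_force: [1.1, 0.7, -1.9]
opening: 0.0493
grasp_force: 31.3
[([466, 240], [0.4267, 0.1957]), ([565, 268], [0.4821, 0.4038]), ([548, 346], [0.7038, 0.342]), ([437, 309], [0.649, 0.1363])] [ 0.53056877 -0.18502998  0.18268464] 0.048867233509717944
```

```bash
python3 -m crank '[[[0.163,0.97,0,0,0,0],[0.163,0.97,0,0,0,0],[0.163,0.97,0,0,0,0],[0.163,0.97,0,0,0,0],[0.163,0.97,0,0,0,0],[0.163,0.97,0,0,0,0],[0.163,0.97,0,0,0,0],[0.163,0.97,0,0,0,0],[0.163,0.97,0,0,0,0],[0.163,0.97,0,0,0,0],[0.163,0.97,0,0,0,0],[0.163,0.97,0,0,0,0],[0.163,0.97,0,0,0,0],[0.163,0.97,0,0,0,0],[0.163,0.97,0,0,0,0],[0.163,0.97,0,0,0,0],[0.163,0.97,0,0,0,0],[0.163,0.97,0,0,0,0],[0.163,0.97,0,0,0,0],[0.163,0.97,0,0,0,0]]]'
python3 -m crank '[[[0.163,0.97,0,0,0,0],[0.163,0.97,0,0,0,0],[0.163,0.97,0,0,0,0],[0.163,0.97,0,0,0,0],[0.163,0.97,0,0,0,0],[0,0,0,0,0,0],[0,0,0,0,0,0]]]'
python3 - <<'E'
from h import *
m,im,q=tray("scene","s10.png");print(q,bot.get_obs()["ee_pos"],[cv2.boundingRect(b) for b in blobs(im,"green")])
m,im,q=tray("wrist","w10.png");print(q,[cv2.boundingRect(b) for b in blobs(im,"green")])
print(proj(m,[.5865,.213,.04]))
E
```

```text
time: 28.53
ee_pos: [0.5953, 0.2038, 0.1813]
tcp_rot: [-179.9, 0.0, 95.8]
wrist_force: [-0.7, 1.0, -1.6]
opening: 0.0493
grasp_force: 31.3
time: 29.12
ee_pos: [0.6115, 0.3005, 0.181]
tcp_rot: [-179.9, 0.1, 95.9]
wrist_force: [-0.0, 0.2, -1.0]
opening: 0.0495
grasp_force: 31.3
[([466, 240], [0.4267, 0.1957]), ([565, 268], [0.4821, 0.4038]), ([548, 346], [0.7038, 0.342]), ([437, 309], [0.649, 0.1363])] [0.61164605 0.2997734  0.18148235] [(463, 277, 27, 28)]
[([116, 32], [0.4797, 0.403]), ([436, 159], [0.6889, 0.3472]), ([377, 288], [0.6638, 0.25]), ([170, 364], [0.5122, 0.1686]), ([52, 326], [0.423, 0.1931])] []
[265.7 336.8]
```

```bash
python3 -m crank '[[[0,0,-0.8,0,0,0],[0,0,-0.8,0,0,0],[0,0,-0.8,0,0,0],[0,0,-0.8,0,0,0],[0,0,-0.8,0,0,0],[0,0,-0.8,0,0,0],[0,0,-0.8,0,0,0],[0,0,-0.8,0,0,0],[0,0,-0.5,0,0,0],[0,0,-0.3,0,0,0],[0,0,-0.15,0,0,0],[0,0,-0.05,0,0,0],[0,0,0,0,0,0],[0,0,0,0,0,0]]]'
python3 -m crank '[[[0,0,-0.05,0,0,0],[0,0,0,0,0,0],[0,0,0,0,0,0]]]'
```

```text
time: 30.38
ee_pos: [0.6125, 0.3002, 0.0358]
tcp_rot: [179.9, -0.0, 95.8]
wrist_force: [0.3, -0.6, -0.3]
opening: 0.0494
grasp_force: 31.3
time: 30.63
ee_pos: [0.6122, 0.3001, 0.0342]
tcp_rot: [180.0, -0.0, 95.8]
wrist_force: [-0.5, -0.9, -0.6]
opening: 0.0491
grasp_force: 31.3
```

```bash
python3 -m crank '[[[0,0,-0.1,0,0,0],[0,0,0,0,0,0],[0,0,0,0,0,0]]]'
python3 -m crank '[[[0,0,-0.05,0,0,0],[0,0,0,0,0,0],[0,0,0,0,0,0]]]'
```

```text
time: 30.88
ee_pos: [0.6122, 0.3001, 0.032]
tcp_rot: [180.0, -0.0, 95.8]
wrist_force: [0.5, 0.7, -0.0]
opening: 0.0492
grasp_force: 31.4
time: 31.13
ee_pos: [0.6122, 0.3001, 0.0319]
tcp_rot: [180.0, -0.0, 95.8]
wrist_force: [-2.3, -1.1, 7.0]
opening: 0.0492
grasp_force: 31.9
```

```bash
python3 -m crank '[[[0,0,0,0,0,0],[0,0,0,0,0,0],[0,0,0,0,0,0],[0,0,0,0,0,0],[0,0,0.4,0,0,0],[0,0,0.7,0,0,0],[0,0,0.8,0,0,0],[0,0,0.8,0,0,0],[0,0,0.8,0,0,0],[0,0,0.8,0,0,0],[0,0,0.8,0,0,0],[0,0,0.8,0,0,0],[0,0,0.8,0,0,0],[0,0,0.8,0,0,0],[-0.213,-0.977,0,0,0,0],[0,0,0,0,0,0]]]' 0.72
python3 -m crank '[[[-0.213,-0.977,0,0,0,0],[-0.213,-0.977,0,0,0,0],[-0.213,-0.977,0,0,0,0],[-0.213,-0.977,0,0,0,0],[-0.213,-0.977,0,0,0,0],[-0.213,-0.977,0,0,0,0],[-0.213,-0.977,0,0,0,0],[-0.213,-0.977,0,0,0,0],[-0.213,-0.977,0,0,0,0],[-0.213,-0.977,0,0,0,0],[-0.213,-0.977,0,0,0,0],[-0.213,-0.977,0,0,0,0],[-0.213,-0.977,0,0,0,0],[-0.213,-0.977,0,0,0,0],[-0.213,-0.977,0,0,0,0],[-0.213,-0.977,0,0,0,0],[-0.213,-0.977,0,0,0,0],[-0.213,-0.977,0,0,0,0],[-0.213,-0.977,0,0,0,0],[-0.213,-0.977,0,0,0,0]]]' 1
python3 -m crank '[[[0,0,0,0,0,0],[0,0,0,0,0,0],[0,0,0,0,0,0]]]'
```

```text
time: 32.47
ee_pos: [0.608, 0.2789, 0.1831]
tcp_rot: [179.9, -0.0, 95.7]
wrist_force: [-0.2, -0.4, -0.3]
opening: 0.0617
grasp_force: 0.0
time: 34.13
ee_pos: [0.5223, -0.1111, 0.1811]
tcp_rot: [180.0, -0.0, 95.8]
wrist_force: [-0.7, -0.5, 0.2]
opening: 0.0858
grasp_force: 0.0
time: 34.38
ee_pos: [0.5227, -0.1099, 0.181]
tcp_rot: [180.0, -0.0, 95.8]
wrist_force: [-0.6, -0.6, 0.1]
opening: 0.0853
grasp_force: 0.0
```

```bash
python3 -m crank '[[[0,0,-0.72,0,0,0],[0,0,-0.72,0,0,0],[0,0,-0.72,0,0,0],[0,0,-0.72,0,0,0],[0,0,-0.72,0,0,0],[0,0,-0.72,0,0,0],[0,0,-0.72,0,0,0],[0,0,-0.72,0,0,0],[0,0,-0.72,0,0,0],[0,0,0,0,0,0],[0,0,0,0,0,0],[0,0,0,0,0,0]]]'
python3 -m crank '[[[0,0,0,0,0,0],[0,0,0,0,0,0],[0,0,0,0,0,0],[0,0,0,0,0,0],[0,0,0,0,0,0],[0,0,0,0,0,0],[0,0,0,0,0,0],[0,0,0,0,0,0],[0,0,0.2,0,0,0],[0,0,0.4,0,0,0],[0,0,0.85,0,0,0],[0,0,0.85,0,0,0],[0,0,0.85,0,0,0],[0,0,0.85,0,0,0],[0,0,0.85,0,0,0],[0,0,0.85,0,0,0],[0,0,0.85,0,0,0],[0,0,0,0,0,0],[0,0,0,0,0,0]]]' 0 30
python3 - <<'E'
from h import *
m,im,q=tray("scene","s11.png");print(q,bot.get_obs()["ee_pos"],bot.get_obs()["opening"],[cv2.boundingRect(b) for b in blobs(im,"green")])
E
```

```text
time: 35.38
ee_pos: [0.5231, -0.1098, 0.0522]
tcp_rot: [180.0, 0.0, 95.8]
wrist_force: [-0.2, -0.2, -0.3]
opening: 0.0852
grasp_force: 0.0
time: 36.97
ee_pos: [0.523, -0.1105, 0.1833]
tcp_rot: [179.9, 0.0, 95.8]
wrist_force: [0.3, 0.2, -1.2]
opening: 0.0502
grasp_force: 31.3
[([466, 240], [0.4267, 0.1957]), ([565, 268], [0.4821, 0.4038]), ([548, 346], [0.7038, 0.342]), ([437, 309], [0.649, 0.1363])] [ 0.52258967 -0.11036437  0.18211816] 0.04944878797221269 [(463, 277, 27, 28)]
```

```bash
python3 -m crank '[[[0.007,0.99,0,0,0,0],[0.007,0.99,0,0,0,0],[0.007,0.99,0,0,0,0],[0.007,0.99,0,0,0,0],[0.007,0.99,0,0,0,0],[0.007,0.99,0,0,0,0],[0.007,0.99,0,0,0,0],[0.007,0.99,0,0,0,0],[0.007,0.99,0,0,0,0],[0.007,0.99,0,0,0,0],[0.007,0.99,0,0,0,0],[0.007,0.99,0,0,0,0],[0.007,0.99,0,0,0,0],[0.007,0.99,0,0,0,0],[0.007,0.99,0,0,0,0],[0.007,0.99,0,0,0,0],[0.007,0.99,0,0,0,0],[0.007,0.99,0,0,0,0],[0.007,0.99,0,0,0,0],[0.007,0.99,0,0,0,0]]]'
python3 -m crank '[[[0.007,0.99,0,0,0,0],[0.007,0.99,0,0,0,0],[0,0,0,0,0,0],[0,0,0,0,0,0],[0,0,0,0,0,0]]]'
python3 - <<'E'
from h import *
m,im,q=tray("scene","s12.png");print(q,bot.get_obs()["ee_pos"],[cv2.boundingRect(b) for b in blobs(im,"green")],[cv2.boundingRect(b) for b in blobs(im,"yellow")])
m,im,q=tray("wrist","w12.png");print(q)
E
```

```text
time: 38.68
ee_pos: [0.5248, 0.2864, 0.1807]
tcp_rot: [-179.9, 0.1, 95.8]
wrist_force: [0.3, -0.1, -1.0]
opening: 0.0499
grasp_force: 31.3
time: 39.1
ee_pos: [0.5254, 0.3247, 0.1813]
tcp_rot: [-179.9, 0.1, 95.8]
wrist_force: [-0.5, -1.1, -0.1]
opening: 0.0495
grasp_force: 31.4
[([466, 240], [0.4267, 0.1957]), ([565, 268], [0.4821, 0.4038]), ([548, 346], [0.7038, 0.342]), ([437, 309], [0.649, 0.1363])] [0.52551096 0.32444371 0.18163562] [(463, 277, 27, 28)] [(412, 220, 11, 22)]
[([254, 89], [0.4797, 0.4036]), ([552, 208], [0.6893, 0.3469]), ([461, 367], [0.6535, 0.214]), ([166, 363], [0.423, 0.194])]
```

```bash
python3 -m crank '[[[0,0,-0.8,0,0,0],[0,0,-0.8,0,0,0],[0,0,-0.8,0,0,0],[0,0,-0.8,0,0,0],[0,0,-0.8,0,0,0],[0,0,-0.8,0,0,0],[0,0,-0.8,0,0,0],[0,0,-0.8,0,0,0],[0,0,-0.5,0,0,0],[0,0,-0.3,0,0,0],[0,0,-0.15,0,0,0],[0,0,-0.1,0,0,0],[0,0,0,0,0,0],[0,0,0,0,0,0],[0,0,0,0,0,0]]]'
python3 -m crank '[[[0,0,-0.1,0,0,0],[0,0,0,0,0,0],[0,0,0,0,0,0]]]'
python3 -m crank '[[[0,0,-0.05,0,0,0],[0,0,0,0,0,0],[0,0,0,0,0,0]]]'
```

```text
time: 40.45
ee_pos: [0.526, 0.3255, 0.0341]
tcp_rot: [179.9, -0.0, 95.8]
wrist_force: [0.2, -0.0, -0.3]
opening: 0.0498
grasp_force: 31.4
time: 40.7
ee_pos: [0.5258, 0.3254, 0.0314]
tcp_rot: [180.0, -0.0, 95.8]
wrist_force: [-0.1, 0.4, -0.3]
opening: 0.0498
grasp_force: 31.4
time: 40.95
ee_pos: [0.5258, 0.3254, 0.0313]
tcp_rot: [180.0, -0.0, 95.8]
wrist_force: [-2.6, -1.5, 7.1]
opening: 0.0497
grasp_force: 31.9
```

```bash
python3 -m crank '[[[0,0,0,0,0,0],[0,0,0,0,0,0],[0,0,0,0,0,0],[0,0,0,0,0,0],[0,0,0.4,0,0,0],[0,0,0.7,0,0,0],[0,0,0.8,0,0,0],[0,0,0.8,0,0,0],[0,0,0.8,0,0,0],[0,0,0.8,0,0,0],[0,0,0.8,0,0,0],[0,0,0.8,0,0,0],[0,0,0.8,0,0,0],[0,0,0.8,0,0,0],[0,0,0,0,0,0]]]' 0.72
python3 -m crank '[[[-0.029,-0.95,0,0,0,0],[-0.029,-0.95,0,0,0,0],[-0.029,-0.95,0,0,0,0],[-0.029,-0.95,0,0,0,0],[-0.029,-0.95,0,0,0,0],[-0.029,-0.95,0,0,0,0],[-0.029,-0.95,0,0,0,0],[-0.029,-0.95,0,0,0,0],[-0.029,-0.95,0,0,0,0],[-0.029,-0.95,0,0,0,0],[-0.029,-0.95,0,0,0,0],[-0.029,-0.95,0,0,0,0],[-0.029,-0.95,0,0,0,0],[-0.029,-0.95,0,0,0,0],[-0.029,-0.95,0,0,0,0],[-0.029,-0.95,0,0,0,0],[-0.029,-0.95,0,0,0,0],[-0.029,-0.95,0,0,0,0],[-0.029,-0.95,0,0,0,0],[0,0,0,0,0,0]]]' 1
python3 -m crank '[[[0,0,0,0,0,0],[0,0,0,0,0,0],[0,0,0,0,0,0]]]'
```

```text
time: 42.2
ee_pos: [0.5266, 0.3258, 0.1844]
tcp_rot: [179.7, -0.1, 95.8]
wrist_force: [0.3, 0.7, 0.9]
opening: 0.061
grasp_force: 0.0
time: 43.87
ee_pos: [0.5143, -0.0381, 0.1799]
tcp_rot: [-180.0, 0.0, 95.6]
wrist_force: [0.0, -0.2, -0.2]
opening: 0.0853
grasp_force: 0.0
time: 44.12
ee_pos: [0.5146, -0.0351, 0.1802]
tcp_rot: [-180.0, -0.0, 95.8]
wrist_force: [-0.1, 0.2, -0.4]
opening: 0.0854
grasp_force: 0.0
```

```bash
python3 -m crank '[[[0,0,-0.72,0,0,0],[0,0,-0.72,0,0,0],[0,0,-0.72,0,0,0],[0,0,-0.72,0,0,0],[0,0,-0.72,0,0,0],[0,0,-0.72,0,0,0],[0,0,-0.72,0,0,0],[0,0,-0.72,0,0,0],[0,0,-0.7,0,0,0],[0,0,0,0,0,0],[0,0,0,0,0,0],[0,0,0,0,0,0]]]'
python3 -m crank '[[[0,0,0,0,0,0],[0,0,0,0,0,0],[0,0,0,0,0,0],[0,0,0,0,0,0],[0,0,0,0,0,0],[0,0,0,0,0,0],[0,0,0,0,0,0],[0,0,0,0,0,0],[0,0,0.2,0,0,0],[0,0,0.4,0,0,0],[0,0,0.85,0,0,0],[0,0,0.85,0,0,0],[0,0,0.85,0,0,0],[0,0,0.85,0,0,0],[0,0,0.85,0,0,0],[0,0,0.85,0,0,0],[0,0,0.85,0,0,0],[0,0,0,0,0,0],[0,0,0,0,0,0]]]' 0 30
python3 - <<'E'
from h import *
m,im,q=tray("scene","s13.png");print(q,bot.get_obs()["ee_pos"],bot.get_obs()["opening"],[cv2.boundingRect(b) for b in blobs(im,"green")],[cv2.boundingRect(b) for b in blobs(im,"orange")])
E
```

```text
time: 45.12
ee_pos: [0.515, -0.0353, 0.0519]
tcp_rot: [180.0, 0.0, 95.8]
wrist_force: [0.1, -0.6, 0.0]
opening: 0.0856
grasp_force: 0.0
time: 46.7
ee_pos: [0.5151, -0.0358, 0.183]
tcp_rot: [179.9, 0.0, 95.8]
wrist_force: [-0.4, -0.1, -1.2]
opening: 0.0497
grasp_force: 31.3
[([466, 240], [0.4267, 0.1957]), ([565, 268], [0.4821, 0.4038]), ([548, 346], [0.7038, 0.342]), ([437, 309], [0.649, 0.1363])] [ 0.51466966 -0.03574893  0.18192688] 0.04965962546535722 [(463, 277, 27, 28), (190, 0, 57, 3)] [(137, 67, 44, 49), (517, 264, 27, 27), (512, 392, 41, 28), (613, 432, 17, 25)]
```

```bash
python3 -m crank '[[[-0.051,0.98,0,0,0,0],[-0.051,0.98,0,0,0,0],[-0.051,0.98,0,0,0,0],[-0.051,0.98,0,0,0,0],[-0.051,0.98,0,0,0,0],[-0.051,0.98,0,0,0,0],[-0.051,0.98,0,0,0,0],[-0.051,0.98,0,0,0,0],[-0.051,0.98,0,0,0,0],[-0.051,0.98,0,0,0,0],[-0.051,0.98,0,0,0,0],[-0.051,0.98,0,0,0,0],[-0.051,0.98,0,0,0,0],[-0.051,0.98,0,0,0,0],[0,0,0,0,0,0],[0,0,0,0,0,0],[0,0,0,0,0,0]]]'
python3 - <<'E'
from h import *
m,im,q=tray("scene","s14.png");print(q,bot.get_obs()["ee_pos"],[cv2.boundingRect(b) for b in blobs(im,"green")],[cv2.boundingRect(b) for b in blobs(im,"yellow")])
m,im,q=tray("wrist","w14.png");print(q)
E
```

```text
time: 48.17
ee_pos: [0.5, 0.2382, 0.1812]
tcp_rot: [-179.9, 0.0, 95.8]
wrist_force: [-0.1, -0.2, -0.0]
opening: 0.0498
grasp_force: 31.3
[([466, 240], [0.4267, 0.1957]), ([565, 268], [0.4821, 0.4038]), ([548, 346], [0.7038, 0.342]), ([437, 309], [0.649, 0.1363])] [0.50019707 0.23792525 0.18145406] [(463, 277, 27, 28)] [(412, 220, 11, 22)]
[([629, 80], [0.6894, 0.3465]), ([468, 358], [0.6318, 0.1363]), ([200, 265], [0.4226, 0.1931]), ([285, 0], [0.4699, 0.3693]), ([452, 0], [0.5693, 0.3794])]
```

View pics/w14.png

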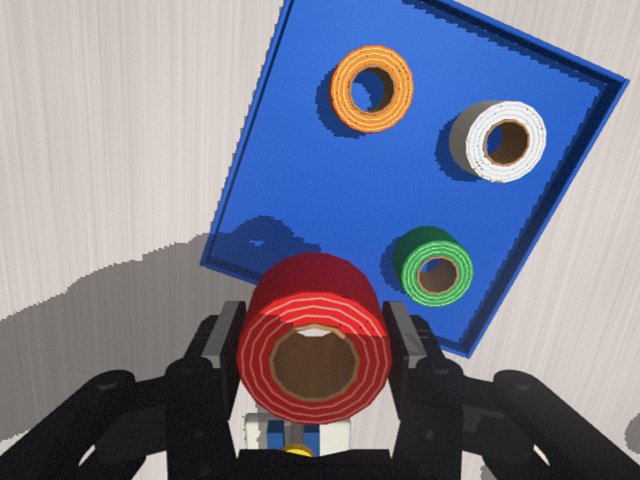

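Orange, white and green lie flat in the tray at (372,89), (505,142) and (438,274), and spot A is free for red.

```bash
python3 -m crank '[[[0,0,-0.8,0,0,0],[0,0,-0.8,0,0,0],[0,0,-0.8,0,0,0],[0,0,-0.8,0,0,0],[0,0,-0.8,0,0,0],[0,0,-0.8,0,0,0],[0,0,-0.8,0,0,0],[0,0,-0.8,0,0,0],[0,0,-0.5,0,0,0],[0,0,-0.3,0,0,0],[0,0,-0.15,0,0,0],[0,0,-0.1,0,0,0],[0,0,0,0,0,0],[0,0,0,0,0,0],[0,0,0,0,0,0]]]'
python3 -m crank '[[[0,0,-0.1,0,0,0],[0,0,0,0,0,0],[0,0,0,0,0,0]]]'
python3 -m crank '[[[0,0,-0.05,0,0,0],[0,0,0,0,0,0],[0,0,0,0,0,0]]]'
```

```text
time: 49.52
ee_pos: [0.5008, 0.2389, 0.0338]
tcp_rot: [179.9, -0.0, 95.8]
wrist_force: [0.0, -0.5, -1.0]
opening: 0.0498
grasp_force: 31.3
time: 49.77
ee_pos: [0.5004, 0.2387, 0.0312]
tcp_rot: [180.0, -0.0, 95.8]
wrist_force: [0.3, -0.7, -0.6]
opening: 0.0499
grasp_force: 31.3
time: 50.02
ee_pos: [0.5004, 0.2388, 0.0311]
tcp_rot: [180.0, -0.0, 95.8]
wrist_force: [-3.1, -2.2, 8.0]
opening: 0.0498
grasp_force: 31.9
```

```bash
python3 -m crank '[[[0,0,0,0,0,0],[0,0,0,0,0,0],[0,0,0,0,0,0],[0,0,0,0,0,0],[0,0,0.4,0,0,0],[0,0,0.7,0,0,0],[0,0,0.8,0,0,0],[0,0,0.8,0,0,0],[0,0,0.8,0,0,0],[0,0,0.8,0,0,0],[0,0,0.8,0,0,0],[0,0,0.8,0,0,0],[0,0,0.8,0,0,0],[0,0,0.8,0,0,0],[0,0,0.8,0,0,0],[0,0,0,0,0,0],[0,0,0,0,0,0]]]' 0.72
python3 - <<'E'
from h import *
m,im,q=tray("scene","s15.png");print(q)
print({c:[cv2.boundingRect(b) for b in blobs(im,c)] for c in("red","green","orange","yellow")})
m,im,q=tray("wrist","w15.png");print([cv2.boundingRect(b) for b in blobs(im,"red")],proj(m,[.5002,.239,.04]))
E
python3 -m crank '[[[0.313,-0.983,0,0,0,0],[0.313,-0.983,0,0,0,0],[0.313,-0.983,0,0,0,0],[0.313,-0.983,0,0,0,0],[0.313,-0.983,0,0,0,0],[0.313,-0.983,0,0,0,0],[0.313,-0.983,0,0,0,0],[0.313,-0.983,0,0,0,0],[0.313,-0.983,0,0,0,0],[0.313,-0.983,0,0,0,0],[0.313,-0.983,0,0,0,0],[0.313,-0.983,0,0,0,0],[0.313,-0.983,0,0,0,0],[0.313,-0.983,0,0,0,0],[0.313,-0.983,0,0,0,0],[0.313,-0.983,0,0,0,0],[0.313,-0.983,0,0,0,0],[0.313,-0.983,0,0,0,0],[0.313,-0.983,0,0,0,0],[0.313,-0.983,0,0,0,0]]]' 1 20
python3 -m crank '[[[0.313,-0.983,0,0,0,0],[0.313,-0.983,0,0,0,0],[0.313,-0.983,0,0,0,0],[0.313,-0.983,0,0,0,0],[0.313,-0.983,0,0,0,0],[0.313,-0.983,0,0,0,0],[0.313,-0.983,0,0,0,0],[0,0,0,0,0,0],[0,0,0,0,0,0],[0,0,0,0,0,0]]]'
python3 - <<'E'
from h import *
m,im=cam("wrist","w16.png");print(proj(m,[.668,-.292,.138]))
E
```

```text
time: 51.43
ee_pos: [0.5008, 0.2388, 0.197]
tcp_rot: [179.9, -0.0, 95.8]
wrist_force: [-0.7, 0.6, 0.4]
opening: 0.0615
grasp_force: 0.0
[([466, 240], [0.4267, 0.1957]), ([565, 268], [0.4821, 0.4038]), ([548, 346], [0.7038, 0.342]), ([437, 309], [0.649, 0.1363])]
{'red': [(207, 226, 25, 148), (476, 251, 25, 26), (631, 36, 9, 16)], 'green': [(463, 277, 27, 28)], 'orange': [(137, 67, 44, 49), (517, 264, 27, 27), (512, 392, 41, 28), (613, 432, 17, 25)], 'yellow': [(412, 220, 11, 22)]}
[(278, 178, 72, 75)] [312.6 217.7]
time: 53.2
ee_pos: [0.6254, -0.1554, 0.1947]
tcp_rot: [-179.9, -0.0, 95.8]
wrist_force: [1.0, 0.8, 0.8]
opening: 0.0859
grasp_force: 0.0
time: 54.03
ee_pos: [0.6691, -0.2916, 0.195]
tcp_rot: [-179.9, -0.1, 95.8]
wrist_force: [0.1, 0.3, 0.6]
opening: 0.0854
grasp_force: 0.0
[310.2 276.2]
```

View pics/w16.png

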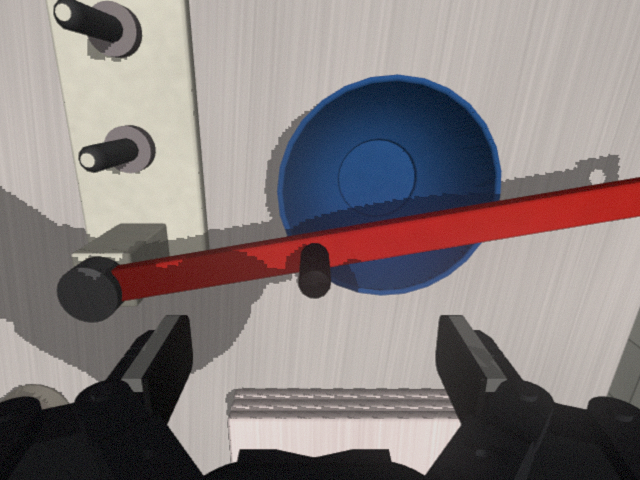

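The knob top is at (315,282), centred between the fingers. I'll grip it and swing the bar back.

```bash
python3 -m crank '[[[0,0,-0.6,0,0,0],[0,0,-0.6,0,0,0],[0,0,-0.6,0,0,0],[0,0,-0.6,0,0,0],[0,0,-0.6,0,0,0],[0,0,-0.6,0,0,0],[0,0,0,0,0,0],[0,0,0,0,0,0],[0,0,0,0,0,0]]]' 1 20
python3 -m crank '[[[0,0,0,0,0,0],[0,0,0,0,0,0],[0,0,0,0,0,0],[0,0,0,0,0,0],[0,0,0,0,0,0],[0,0,0,0,0,0],[0,0,0,0,0,0],[0,0,0,0,0,0],[0,0,0,0,0,0],[0,0,0,0,0,0],[0,0,0,0,0,0],[0,0,0,0,0,0]]]' 0 20
python3 -m crank '[[[-0.16,0.5,0,0,0,0],[-0.27,0.59,0,0,0,0],[-0.32,0.56,0,0,0,0],[-0.38,0.53,0,0,0,0],[-0.43,0.49,0,0,0,0],[-0.48,0.44,0,0,0,0],[-0.52,0.39,0,0,0,0],[0,0,0,0,0,0]]]'
python3 -m crank '[[[-0.55,0.34,0,0,0,0],[-0.59,0.28,0,0,0,0],[-0.61,0.22,0,0,0,0],[-0.63,0.16,0,0,0,0],[-0.64,0.1,0,0,0,0],[-0.65,0.03,0,0,0,0],[-0.6,-0.03,0,0,0,0],[0,0,0,0,0,0],[0,0,0,0,0,0]]]'
```

```text
time: 54.83
ee_pos: [0.6696, -0.2918, 0.125]
tcp_rot: [180.0, 0.0, 95.8]
wrist_force: [0.0, -0.3, 0.5]
opening: 0.0854
grasp_force: 0.0
time: 55.83
ee_pos: [0.6693, -0.2923, 0.1242]
tcp_rot: [-180.0, 0.0, 95.8]
wrist_force: [-3.3, -1.4, 1.8]
opening: 0.0151
grasp_force: 21.3
time: 56.5
ee_pos: [0.6193, -0.2175, 0.1244]
tcp_rot: [179.7, -0.3, 96.0]
wrist_force: [10.8, 16.1, -1.8]
opening: 0.0154
grasp_force: 21.9
time: 57.25
ee_pos: [0.5324, -0.1989, 0.1243]
tcp_rot: [180.0, -0.1, 95.8]
wrist_force: [-1.0, 7.3, 2.5]
opening: 0.0153
grasp_force: 22.4
```

```bash
python3 -m crank '[[[-0.05,0,0,0,0,0],[-0.05,0,0,0,0,0],[0,0,0,0,0,0],[0,0,0,0,0,0]]]'
python3 -m crank '[[[0,0,0,0,0,0],[0,0,0,0,0,0],[0,0,0,0,0,0],[0,0,0,0,0,0],[0,0,0.5,0,0,0],[0,0,0.9,0,0,0],[0,0,0.9,0,0,0],[0,0,0.9,0,0,0],[0,0,0.9,0,0,0],[0,0,0.9,0,0,0],[0,0,0.9,0,0,0],[0,0,0,0,0,0],[0,0,0,0,0,0]]]' 0.6
python3 - <<'E'
from h import *
m,im,q=tray("scene","s17.png");print(q)
print({c:[cv2.boundingRect(b) for b in blobs(im,c)] for c in("red","green","orange","yellow","blue")})
print(bot.get_obs()["ee_pos"])
E
```

```text
time: 57.58
ee_pos: [0.5311, -0.1991, 0.1243]
tcp_rot: [179.9, -0.1, 95.8]
wrist_force: [-0.0, 4.8, 3.3]
opening: 0.0156
grasp_force: 22.4
time: 58.67
ee_pos: [0.5312, -0.2004, 0.2436]
tcp_rot: [179.9, 0.1, 95.8]
wrist_force: [-0.3, 0.3, -0.1]
opening: 0.0514
grasp_force: 0.0
[([462, 243], [0.4388, 0.1866]), ([561, 271], [0.4932, 0.394]), ([543, 351], [0.7173, 0.3316]), ([432, 313], [0.6613, 0.1268])]
{'red': [(233, 220, 171, 18), (471, 255, 25, 26), (632, 36, 8, 16)], 'green': [(458, 281, 27, 29)], 'orange': [(136, 68, 45, 48), (513, 268, 27, 27), (512, 391, 41, 29), (613, 432, 17, 25)], 'yellow': [(411, 220, 12, 22)], 'blue': [(432, 243, 130, 109), (200, 269, 69, 57), (406, 233, 21, 15)]}
[ 0.5309026  -0.20025018  0.24228297]
```

View pics/s17.png

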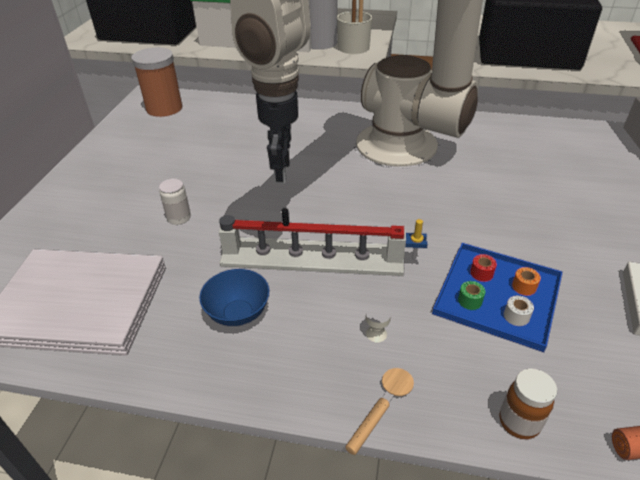

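The bar is closed and the pin is parked. All four rolls lie flat in the tray, which was knocked about 15 mm and carried them along. The robot is clear of everything, so I'm handing in.

```bash
python3 -m crank '[[[0,0,0,0,0,0],[0,0,0,0,0,0],[0,0,0,0,0,0],[0,0,0,0,0,0]]]' >/dev/null; python3 -c "
from workcell import bot
print(bot.job_done())"
```

```text
the job is handed in; nothing more can be done
None
```

I handed the job in with the pin parked in the notch, all four rolls flat in the tray, the bar swung closed and the bystanders undisturbed; the interface returned no verdict.

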